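# Clear the pot and lock its bayonet cover

### The job

The string spool left standing in the green pot is too tall for the pot's twist-lock cover, which just lies on top of it. Lift the cover off, stand the spool upright on the bench clear of the pot, then put the cover back with its bar handle in line with the white marks and twist it clockwise until it is fully tight, handle in line with the red marks. Leave the tape measure and the block plane where they are.

Things in the scene. Friction and masses are not known exactly. Their poses are not given: they have to be found in the camera images.
- pot: Green metal pot screwed to the bench (fixed), 150 mm diameter on a foot of 170 mm. Origin: centre of its underside on the bench; z up. Inner floor at 22 mm, rim at 50 mm, inside diameter 124 mm. Two aluminium bayonet lugs reach in from the rim to 101 mm diameter; between them are two gaps 36 degrees wide, at +62 degrees (counter-clockwise from pot +x) and at +242.
- pot_gap (a point): Middle of one gap between the lugs, at rim height, 56 mm from the pot's axis; the other is half a turn on. White marks on the pot's side and foot show both. Here the cover's pins go down; then a clockwise turn of 62 degrees (from above) takes them under the ramped lugs to the stops.
- pot_lock (a point): Where one pin ends when locked, on pot +x at rim height, 56 mm from the axis; the other is half a turn on. Red marks on side and foot show both. Under the lug the ramp falls for 32 degrees, then is level for the last 12 degrees up to a solid stop. Turning takes about 0.2 N m; the cover stays where it is left.
- pot_seal (a point): Centre of the black rubber seal ring (129 to 143 mm diameter) standing in the pot's rim: a point on the pot's axis, 56 mm above its origin, at the height of the seal's free top. The seal is sprung: it yields up to 6 mm, 1.5 N per mm.
- cover: Loose grey cover, 0.25 kg: flange 146 mm diameter (24 to 32 mm above its origin), hollow skirt below, 94 mm outside, 86 inside. Origin: centre of the skirt's lower edge; z up. Same after a half turn. Origin above the pot's: 58 mm at the start (lying on the spool), 30 with pins in the gaps (on the seal), 28 locked, 48 if pins lie on top of the lugs. May be set down on its skirt.
- cover_grip (a point): Centre of the cover's black bar handle, on its axis, 62 mm above its origin. The bar runs along the cover's x axis: 120 mm long, 18 mm wide, 22 mm high, with 19 mm free under it, on two posts of 18 mm diameter 42 mm either side of the axis.
- cover_pin (a point): Outer end of one of the cover's two steel bayonet pins (10 mm diameter), on cover +x, 57 mm from the axis and 7 mm above the origin; the other is half a turn on. They lie below the ends of the bar handle; white dashes on the flange mark them.
- spool: Loose upright spool of string with wooden end discs, 52 mm diameter, 60 mm high, 0.12 kg. Origin: centre of its underside; z up. At the start it stands on the pot's inner floor, near the middle, under the cover, and reaches 32 mm above the metal rim. The bench top is free round x 0.54, y 0.27 (left) and x 0.50, y -0.19 (right) for setting things down; the saw stands right of y -0.35.
- tape_measure: Yellow tape measure standing on the bench, 34x96x63 mm, loose; a bystander at the back left. Origin: centre of its underside.
- block_plane: Iron block plane on the bench, 50x155x40 mm, loose; a bystander at the back right. Origin: centre of its underside.
There are look-alikes about, which are no part of the job. Leave any yellow look-alike of the spool alone.

How it is judged (in metres and radians):
On the way, in this order (a step that is already met when the one before it is completed fails the run):
1. the cover is lifted off the spool and clear to the side of the pot while the spool still stands in the pot (horizontal distance between cover and pot above 0.1 m and horizontal distance between spool and pot below 0.04 m), for 0.1 s.
2. the spool stands upright on the bench, clear of the pot, with the cover still off (horizontal distance between spool and pot above 0.112 m and height (world z) of spool between -0.006 and 0.006 m and angle between spool's own z axis and vertical below 0.15 rad and horizontal distance between cover and pot above 0.05 m), for 0.2 s.
At the end, for the whole second after the job is handed in: Cover locked: less than 29.2 mm above the pot (origins), centred within 6 mm, level, bar handle within 9 degrees of the red marks. Spool upright on the bench top, axis over 112 mm from the pot's. All released and at rest (horizontal distance between cover and pot below 0.006 m and z of cover in the frame of pot below 0.0292 m and angle between the x axis of cover and the x axis of pot, either way round below 0.16 rad and angle between cover's own z axis and vertical below 0.04 rad and linear speed of each of cover, spool below 0.02 m/s and horizontal distance between spool and pot above 0.112 m and height (world z) of spool between -0.006 and 0.006 m and angle between spool's own z axis and vertical below 0.15 rad); the robot touches nothing.
It fails at once if the tape measure or the block plane is pushed more than 30 mm away (distance of any of tape_measure, block_plane from where it was at the start of the episode above 0.03 m).
It also fails if it takes over 72 s, if anything falls off the work surface, if the arm or the gripper's body presses on something with over 40 N, if the wrist force passes 120 N, or if a joint passes its speed limit or range.

### The arm

A 6-joint arm with a two-finger parallel gripper is mounted at the origin on a cart in front of the work surface, level with it; the furniture and walls round the work are solid. World frame = base frame: x ahead of the robot, y to its left, z up, the work surface at z = 0. Lengths are in m, angles in degrees, forces in N, time in s.
With the tool pointing down it reaches from about 0.375 to 0.975 m from the base axis. Payload 3.8 kg.
Tool frame: the origin (TCP) lies at the very end of the fingers, on their centre line; the grasp point (between the pads) lies 19 mm behind it; z points along the fingers, y is the line along which they close (so a half turn about z gives the same grasp; the last joint's range is limited). The gripper opens to 85 mm and grips with 20 to 120 N. Pads are 22 mm wide; open, the fingers measure 114 mm over their backs; the gripper's body (76 mm by 85 mm) begins 54 mm behind the grasp point. The pads swing forward as they close: fully open they stand 13 mm farther back than shut.
Start: joints at [-75.453, 15.12, 91.902, -0, 72.978, -2.114], TCP at [0.194, -0.647, 0.207] pointing down, gripper open.
Joint ranges: [-150.88, 150.88], [-54.13, 125.18], [17.81, 147.31], [-75.09, 255.09], [0, 152.58], [-146.25, 146.25]. Speed limits (degrees/s): [147.25, 147.25, 180, 180, 180, 180].

### API

Orientations are given as [roll, pitch, yaw] about the fixed x, y, z axes, in that order (R = Rz(yaw) Ry(pitch) Rx(roll)).
In Python, from bench import ctrl gives the robot as it stands.
- The arm moves only by the tool send_rows, never from a script. Its arguments are lists of equal length, an entry for each row: "delta_pos": the shift along the world's x, y, z in mm, a list of three; "dr": the turn, a rotation vector about the world's x, y, z in degrees, a list of three; "fingers": the closure, from 0 (fully open) to 1 (shut). A call has exactly 8 rows; each row is the pose to reach, as a shift and turn from the pose commanded when the call began; what a row does not reach only later rows make up. A row lasts 1/10 s, in which the tool goes at most 50 mm and 8.59 degrees, less where a joint would pass 70% of its speed; a pose out of reach is approached as far as the arm can. A call with a gripper value outside its range is refused whole. The fingers move at their own pace and stop on an object; the grip force is fixed at half the most. Time passes only in rows, so rows that repeat a pose let the fingers close, or fill a call up. It gives the time, the measured TCP pose, the force, the opening and the grip force at its end, in the units of the state.
- ctrl.state(): the state, without advancing time (a new reading comes with each control period).
- ctrl.capture(name): name is "scene" or "top" or "wrist"; returns the picture (480x640x3 uint8, red, green, blue); there is no depth.
- ctrl.camera_info(name): a dict with "fx", "fy", "cx", "cy" (pixels), "dist" ([k1, k2, p1, p2, k3] as OpenCV has them; the pictures are not rectified), "pose" (4x4, takes a point from camera to world coordinates). Camera axes: x right, y up, looking along -z (the intrinsics and any distortion apply to the point x, -y, -z); pixel columns grow to the right and rows downward; lengths in m; the calibration is good to about 2 mm. A picture is of the moment at which its call begins: read the wrist's pose just before it. camera_info takes no time and is no camera call; for the wrist camera it gives the pose at the moment of the call.
- ctrl.close_job(): hands the job in; it is judged then, once.
The state is a dict: "time_s": time; "joint_pos": joint angles; "qvel": joint speeds; "tau": joint torques, N m; "position": TCP position; "orientation": TCP orientation; "ft_force": force on the tool from outside, world axes, zero at the start; "torque": the same for the moment, N m; "finger_gap": opening from 0.0 (shut) to 1.0 (fully open); "gripper_force": force on a finger pad.
Only numpy, scipy, OpenCV 4.12 (cv2) and the standard library are available. Lean on these libraries where they do the work, as an engineer would, in place of code of your own. Each camera call takes 0.05 s, during which the arm holds its last target. There are 200 camera calls.

## Working session

There is one attempt and no reset: what is moved stays moved. The work goes in short steps, Python scripts to look and compute and a tool call to move; the robot and the scene stay as the last step left them, time stands still between calls to the robot, and variables do not carry over. Pictures are saved under pics/ and viewed, at most 10 in all, crops included, and the job is handed in when it is done.

Besides the shell and the picture viewer there is one more tool, called after "Call:" as name(argument=value, ...) on one line, values as JSON. send_rows: Moves the arm, as the interface text tells. Its arguments: {"type":"object","properties":{"delta_pos":{"type":"array","items":{"type":"array","items":{"type":"number"}}},"dr":{"type":"array","items":{"type":"array","items":{"type":"number"}}},"fingers":{"type":"array","items":{"type":"number"}}},"required":["delta_pos","dr","fingers"]}

```bash
mkdir -p pics; ls
python3 - <<'E'
from bench import ctrl
import cv2,numpy as np
for n in("scene","top"):
    im=ctrl.capture(n); cv2.imwrite(f"pics/{n}0.png",im[:,:,::-1])
    c=ctrl.camera_info(n); print(n,c["fx"],c["cx"],c["cy"],c["dist"],np.round(c["pose"],3).tolist())
s=ctrl.state(); print(s["time_s"],s["position"],s["orientation"])
E
```

```text
pics
scene 509.8604484222842 311.53481180023743 236.79919725798078 [-0.06317051  0.          0.          0.          0.        ] [[0.536, 0.388, -0.75, -0.003], [-0.844, 0.223, -0.488, -0.454], [-0.023, 0.894, 0.447, 0.493], [0.0, 0.0, 0.0, 1.0]]
top 490.0324362317044 317.18203065616933 237.39239311331787 [0.02855302 0.         0.         0.         0.        ] [[-0.004, 0.99, -0.141, 0.498], [-1.0, -0.006, -0.013, -0.041], [-0.014, 0.14, 0.99, 0.927], [0.0, 0.0, 0.0, 1.0]]
0.1 [ 0.19335738 -0.64597019  0.20565575] [-1.79882232e+02 -3.28571939e-03  1.66615245e+01]
```

View pics/top0.png

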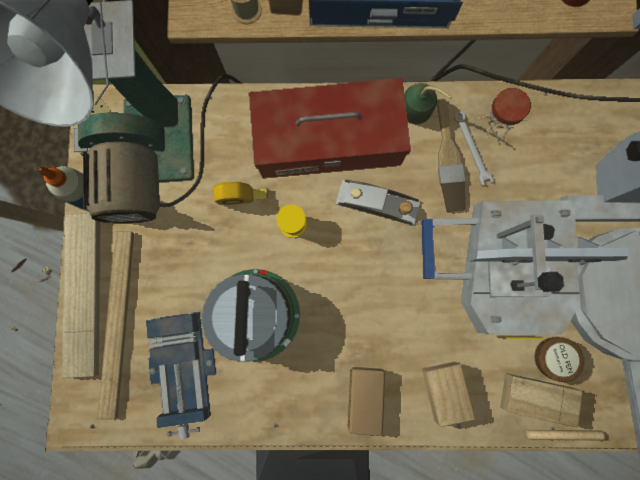

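View pics/scene0.png

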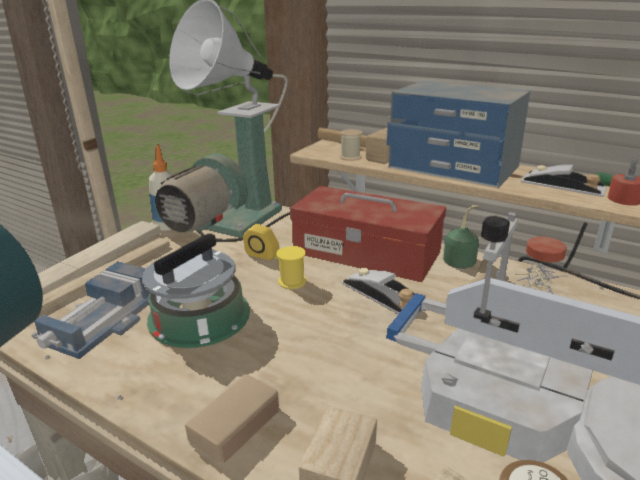

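```bash
cat > h.py <<'E'
from bench import ctrl
import cv2,numpy as np
def und(c,uv):
    K=np.array([[c["fx"],0,c["cx"]],[0,c["fy"],c["cy"]],[0,0,1]])
    return cv2.undistortPoints(np.array(uv,float).reshape(-1,1,2),K,np.array(c["dist"],float)).reshape(-1,2)
def plane(c,uv,z):
    p=und(c,uv); P=np.array(c["pose"]); d=np.c_[p[:,0],-p[:,1],-np.ones(len(p))]@P[:3,:3].T; o=P[:3,3]
    return o+d*((z-o[2])/d[:,2])[:,None]
def proj(c,X):
    P=np.array(c["pose"]); q=(np.atleast_2d(X)-P[:3,3])@P[:3,:3]
    K=np.array([[c["fx"],0,c["cx"]],[0,c["fy"],c["cy"]],[0,0,1]])
    return cv2.projectPoints(q*[1,-1,-1],np.zeros(3),np.zeros(3),K,np.array(c["dist"],float))[0].reshape(-1,2)
def circ(xy):
    A=np.c_[2*xy[:,:2],np.ones(len(xy))]; b=(xy[:,:2]**2).sum(1); s=np.linalg.lstsq(A,b,rcond=None)[0]
    return s[:2],np.sqrt(s[2]+s[0]**2+s[1]**2)
def biggest(m):
    n,l,s,c=cv2.connectedComponentsWithStats(m.astype(np.uint8)); i=1+np.argmax(s[1:,4]); return l==i
E
python3 - <<'E'
from h import *
im=cv2.imread("pics/top0.png"); c=ctrl.camera_info("top")
roi=np.zeros(im.shape[:2],bool); roi[262:372,195:308]=1
m=biggest((im.max(2)<48)&roi&(np.arange(640)[None]<256))
r=cv2.minAreaRect(np.argwhere(m)[:,::-1].astype(np.float32)); bp=cv2.boxPoints(r)
print(r); q=plane(c,bp,.131); print("bar",q.round(4).tolist(),q.mean(0), np.linalg.norm(np.diff(q,axis=0),axis=1))
hsv=cv2.cvtColor(im,cv2.COLOR_BGR2HSV)
red=((hsv[...,0]<8)|(hsv[...,0]>172))&(hsv[...,1]>140)&(hsv[...,2]>90)&roi
n,l,s,ce=cv2.connectedComponentsWithStats(red.astype(np.uint8)); print("red",s[1:].tolist(),ce[1:].round(1).tolist())
a=cv2.resize(im[255:380,190:315],(600,600),interpolation=cv2.INTER_CUBIC)
cv2.imwrite("pics/t1.png",a)
sc=cv2.imread("pics/scene0.png"); cv2.imwrite("pics/s1.png",cv2.resize(sc[225:350,130:265],(648,600),interpolation=cv2.INTER_CUBIC))
E
```

```text
((242.16896057128906, 318.1275939941406), (12.68395709991455, 74.22463989257812), 3.3664603233337402)
bar [[0.4232, 0.1033, 0.131], [0.5404, 0.0987, 0.131], [0.5391, 0.0782, 0.131], [0.422, 0.0832, 0.131]] [0.48117595 0.09085578 0.131     ] [0.11724672 0.02062402 0.11719335]
red [[259, 270, 8, 5, 30]] [[262.6, 272.0]]
```

View pics/t1.png

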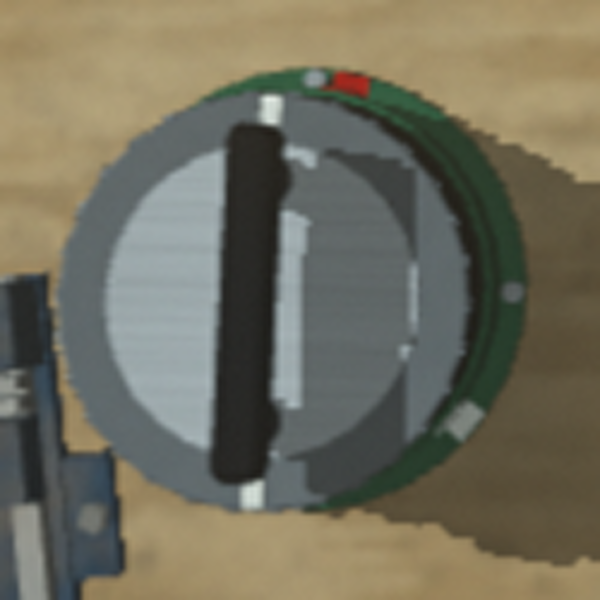

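Call:
send_rows(delta_pos=[[288,737,60],[288,737,60],[288,737,60],[288,737,60],[288,737,60],[288,737,60],[288,737,60],[288,737,60]], dr=[[0,0,-19],[0,0,-19],[0,0,-19],[0,0,-19],[0,0,-19],[0,0,-19],[0,0,-19],[0,0,-19]], fingers=[0,0,0,0,0,0,0,0])

```text
time_s: 0.9
position: [0.3387, -0.2731, 0.2369]
orientation: [-180.0, -0.0, -2.4]
ft_force: [2.1, -0.1, -0.2]
finger_gap: 1.0
gripper_force: 0.0
```

Call:
send_rows(delta_pos=[[142,365,0],[142,365,0],[142,365,0],[142,365,0],[142,365,0],[142,365,0],[142,365,0],[142,365,0]], dr=[[0,0,0],[0,0,0],[0,0,0],[0,0,0],[0,0,0],[0,0,0],[0,0,0],[0,0,0]], fingers=[0,0,0,0,0,0,0,0])

```text
time_s: 1.7
position: [0.4808, 0.0925, 0.2368]
orientation: [-180.0, 0.0, -2.3]
ft_force: [0.9, -0.4, 0.4]
finger_gap: 0.999
gripper_force: 0.0
```

Run:
```python
from h import *
c=ctrl.camera_info("wrist"); im=ctrl.capture("wrist")[:,:,::-1]; cv2.imwrite("pics/w0.png",im)
s=ctrl.state(); print(s["position"],s["orientation"],np.round(c["pose"],3).tolist(),c["fx"])
print(proj(c,[[.4225,.093,.131],[.54,.0885,.131]]))
```

```text
[0.48269804 0.09743293 0.23681551] [-1.79696428e+02 -7.32640375e-02 -2.15215256e+00] [[-0.039, 0.947, 0.319, 0.562], [-0.999, -0.037, -0.012, 0.088], [-0.0, -0.319, 0.948, 0.404], [0.0, 0.0, 0.0, 1.0]] 338.57597835510524
[[321.11714991 289.36014046]
 [321.10193845 154.81768784]]
```

View pics/w0.png

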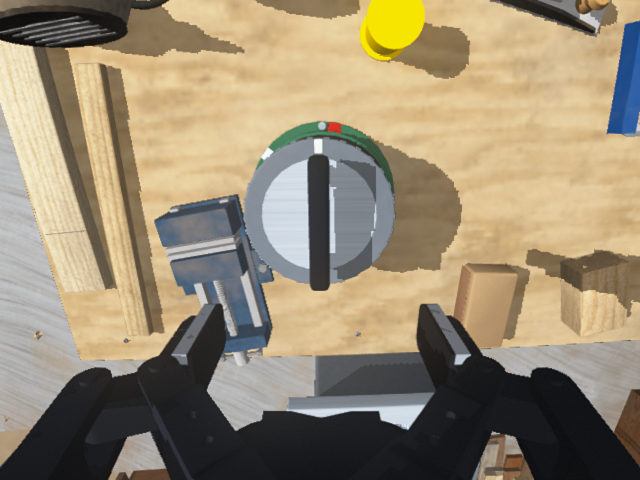

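Call:
send_rows(delta_pos=[[0,0,-40],[0,0,-80],[0,0,-110],[0,0,-127],[0,0,-135],[0,0,-135],[0,0,-135],[0,0,-135]], dr=[[0,0,0],[0,0,0],[0,0,0],[0,0,0],[0,0,0],[0,0,0],[0,0,0],[0,0,0]], fingers=[0,0,0,0,0,1,1,1])

```text
time_s: 2.55
position: [0.482, 0.0899, 0.1037]
orientation: [-180.0, -0.2, -2.3]
ft_force: [-0.5, 1.2, 0.7]
finger_gap: 0.518
gripper_force: 0.0
```

Call:
send_rows(delta_pos=[[0,0,0],[0,0,0],[0,0,0],[0,0,0],[0,0,0],[0,0,0],[0,0,0],[0,0,0]], dr=[[0,0,0],[0,0,0],[0,0,0],[0,0,0],[0,0,0],[0,0,0],[0,0,0],[0,0,0]], fingers=[1,1,1,1,1,1,1,1])

```text
time_s: 3.35
position: [0.482, 0.0903, 0.1035]
orientation: [-179.9, -0.2, -2.3]
ft_force: [-0.1, 2.0, 5.9]
finger_gap: 0.178
gripper_force: 58.8
```

Call:
send_rows(delta_pos=[[0,0,15],[0,0,40],[0,0,75],[0,0,100],[0,-40,110],[0,-85,110],[0,-130,110],[0,-175,110]], dr=[[0,0,0],[0,0,0],[0,0,0],[0,0,0],[0,0,0],[0,0,0],[0,0,0],[0,0,0]], fingers=[1,1,1,1,1,1,1,1])

```text
time_s: 4.15
position: [0.4796, -0.0866, 0.2114]
orientation: [180.0, 0.1, -2.3]
ft_force: [0.9, -0.6, -3.0]
finger_gap: 0.177
gripper_force: 59.0
```

Call:
send_rows(delta_pos=[[0,-45,0],[0,-85,0],[0,-120,0],[0,-125,0],[0,-125,0],[0,-125,0],[0,-125,0],[0,-125,0]], dr=[[0,0,0],[0,0,0],[0,0,0],[0,0,0],[0,0,0],[0,0,0],[0,0,0],[0,0,0]], fingers=[1,1,1,1,1,1,1,1])

```text
time_s: 4.95
position: [0.4807, -0.2089, 0.212]
orientation: [-180.0, 0.0, -2.2]
ft_force: [0.1, -0.2, -2.7]
finger_gap: 0.182
gripper_force: 59.1
```

Run:
```python
from h import *
s=ctrl.state(); print(s["time_s"],s["position"],s["orientation"],s["ft_force"],s["torque"],s["finger_gap"])
ims={}
for n in("top","scene"):
    ims[n]=ctrl.capture(n)[:,:,::-1]; cv2.imwrite(f"pics/{n}2.png",ims[n])
cr=cv2.resize(ims["top"][255:355,195:310],(460,400),interpolation=cv2.INTER_CUBIC)
sc=cv2.resize(ims["scene"][230:450,130:400],(330,269))
o=np.zeros((400,790,3),np.uint8); o[:,:460]=cr; o[:269,460:]=sc; cv2.imwrite("pics/v2.png",o)
```

```text
4.95 [ 0.48072151 -0.20894541  0.21201557] [-1.79983599e+02  1.27261652e-02 -2.24119742e+00] [ 0.11121633 -0.17388895 -2.73791532] [-0.02185142 -0.00311565  0.00650159] 0.18202133198349707
```

View pics/v2.png

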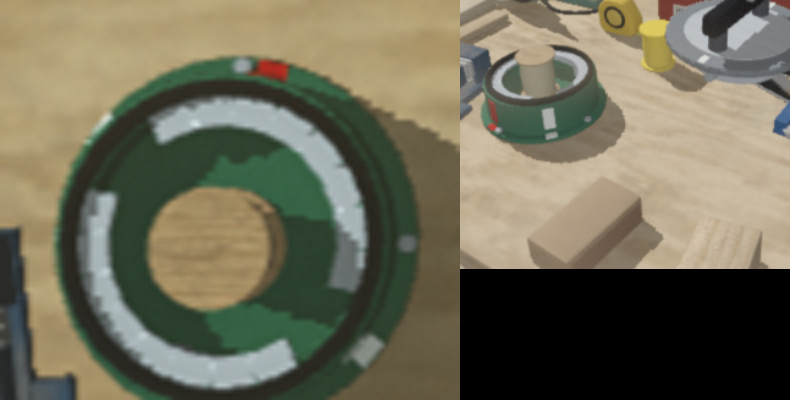

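Run:
```python
from h import *
im=cv2.imread("pics/top2.png"); c=ctrl.camera_info("top"); hsv=cv2.cvtColor(im,cv2.COLOR_BGR2HSV); H,S,V=[hsv[...,i].astype(int) for i in range(3)]
roi=np.zeros(im.shape[:2],bool); roi[262:365,206:305]=1
def full(m): return np.argwhere(m)[:,::-1].astype(float)
ctr=None
# spool: wood within inner area
yy,xx=np.mgrid[:480,:640]
wood=(H>8)&(H<28)&(S>50)&(V>90)&(np.hypot(xx-249,yy-316)<28)
w=biggest(wood); cn=cv2.findContours(w.astype(np.uint8),0,1)[0][0].reshape(-1,2)
print("spool",circ(plane(c,cn,.082)),w.sum())
# robust ring analysis: polar samples about guess of pot centre at heights
dark=(V<62)&(S<140)&roi
lug=(S<60)&(V>110)&roi
dk=biggest(dark)
cs=cv2.findContours(dk.astype(np.uint8),cv2.RETR_EXTERNAL,1)[0][0].reshape(-1,2)
cen=np.array([.48,.09])
# seal inner/outer by ray scan on plane z=.056
for it in range(4):
    Pin=[];Pout=[]
    for t in np.radians(np.arange(0,360,3)):
        r=np.arange(.055,.080,.0003); X=np.c_[cen[0]+r*np.cos(t),cen[1]+r*np.sin(t),np.full(len(r),.056)]
        uv=proj(c,X).astype(np.float32); v=cv2.remap(V.astype(np.float32),uv[:,:1],uv[:,1:],cv2.INTER_LINEAR)[:,0]
        k=np.argmin(v)
        Pin.append((r[k]));
        X=X[k,:2]; Pout.append(X)
    Pout=np.array(Pout); q,R=circ(Pout)
    for _ in range(3):
        e=abs(np.hypot(*(Pout-q).T)-R); q,R=circ(Pout[e<2.0*np.median(e)])
    cen=q; print("seal mid",cen,R,"(0.068)",np.median(e))
# lug ring angles at z=.05, radius .0565
for z,rr in((.05,.056),):
    t=np.arange(-180,180,.5); tr=np.radians(t)
    uv=proj(c,np.c_[cen[0]+rr*np.cos(tr),cen[1]+rr*np.sin(tr),np.full(len(t),z)]).astype(np.float32)
    g=cv2.remap(((S<70)&(V>95)).astype(np.float32),uv[:,:1],uv[:,1:],cv2.INTER_LINEAR)[:,0]>.5
    ch=np.flatnonzero(np.diff(g.astype(int))); print("lug edges",[(t[i],bool(g[i+1])) for i in ch])
red=((H<8)|(H>172))&(S>140)&(V>90)&roi; p=full(red).mean(0)
for z in(.008,.012,.016):
    d=plane(c,p,z)[0,:2]-cen; print("red",z,np.hypot(*d),np.degrees(np.arctan2(d[1],d[0])))
p=[[195+367/4,255+352/4]]
for z in(.008,.012,.016):
    d=plane(c,p,z)[0,:2]-cen; print("white",z,np.hypot(*d),np.degrees(np.arctan2(d[1],d[0])))
```

```text
spool (array([0.48252579, 0.0887868 ]), np.float64(0.026688338170826404)) 816
seal mid [0.48471106 0.08895142] 0.06657569560033805 (0.068) 0.00048437769203046876
seal mid [0.48477609 0.08908031] 0.06644565284315365 (0.068) 0.000498902408321171
seal mid [0.48475537 0.08909614] 0.06643476752680295 (0.068) 0.0005019146759185425
seal mid [0.48477532 0.08908334] 0.06642641519751909 (0.068) 0.0005207717252696115
lug edges [(np.float64(-148.0), False), (np.float64(-112.0), True), (np.float64(35.0), False), (np.float64(67.0), True)]
red 0.008 0.02026356612025805 -8.837181570192856
red 0.012 0.020324965891920604 -10.388628449599475
red 0.016 0.020401172089221944 -11.92960828251998
white 0.008 0.0801381911227625 -130.77504456953469
white 0.012 0.08018221023418483 -130.48082883840183
white 0.016 0.08022834128291605 -130.1869437114869
```

Call:
send_rows(delta_pos=[[10,5,-40],[18,8,-80],[18,8,-115],[18,8,-140],[18,8,-155],[18,8,-163],[18,8,-166],[18,8,-166]], dr=[[0,0,0],[0,0,0],[0,0,0],[0,0,0],[0,0,0],[0,0,0],[0,0,0],[0,0,0]], fingers=[1,1,1,1,1,1,1,1])

```text
time_s: 5.85
position: [0.4998, -0.2025, 0.0473]
orientation: [180.0, -0.1, -2.3]
ft_force: [0.1, 0.0, -2.2]
finger_gap: 0.18
gripper_force: 59.1
```

Call:
send_rows(delta_pos=[[0,0,-1],[0,0,-2],[0,0,-2],[0,0,-2],[0,0,-2],[0,0,-2],[0,0,30],[0,0,70]], dr=[[0,0,0],[0,0,0],[0,0,0],[0,0,0],[0,0,0],[0,0,0],[0,0,0],[0,0,0]], fingers=[1,1,0.3,0.3,0.3,0.3,0.3,0.3])

```text
time_s: 6.65
position: [0.4963, -0.2012, 0.1143]
orientation: [-179.9, 0.3, -2.3]
ft_force: [1.1, -1.1, 0.7]
finger_gap: 0.703
gripper_force: 0.0
```

Call:
send_rows(delta_pos=[[0,15,45],[-3,60,60],[-6,108,60],[-9,156,60],[-12,204,60],[-15,252,60],[-16,290,60],[-16,290,60]], dr=[[0,0,-5],[0,0,-12],[0,0,-20],[0,0,-28],[0,0,-35],[0,0,-38],[0,0,-38],[0,0,-38]], fingers=[0.3,0.3,0.3,0.3,0.3,0.3,0.3,0.3])

```text
time_s: 7.45
position: [0.4822, 0.0923, 0.1763]
orientation: [-179.9, 0.1, -40.0]
ft_force: [-0.2, -1.1, 1.4]
finger_gap: 0.7
gripper_force: 0.0
```

Run:
```python
from h import *
c=ctrl.camera_info("wrist"); im=ctrl.capture("wrist")[:,:,::-1]; cv2.imwrite("pics/w1.png",im)
s=ctrl.state(); print(s["position"],s["orientation"],s["finger_gap"],s["joint_pos"])
c2=ctrl.camera_info("wrist")
print(np.abs(np.array(c["pose"])-c2["pose"]).max())
hsv=cv2.cvtColor(im,cv2.COLOR_BGR2HSV); H,S,V=[hsv[...,i].astype(int) for i in range(3)]
e=proj(c,[.4825,.0888,.082])[0]; yy,xx=np.mgrid[:480,:640]
w=biggest((H>8)&(H<28)&(S>50)&(V>90)&(np.hypot(xx-e[0],yy-e[1])<60)); cn=cv2.findContours(w.astype(np.uint8),0,1)[0][0].reshape(-1,2)
print(e,circ(plane(c,cn,.082)))
```

```text
[0.48235444 0.08995141 0.17613755] [-1.79999133e+02 -5.77766845e-03 -4.00556742e+01] 0.6994065413834603 [ 7.65738006e+00 -3.80948307e+00  1.15922151e+02 -3.98436834e-03
  6.78828040e+01  1.37714554e+02]
0.0020177528848545276
[322.18219602 229.20618087] (array([0.48307971, 0.08706535]), np.float64(0.02813862729994719))
```

View pics/w1.png

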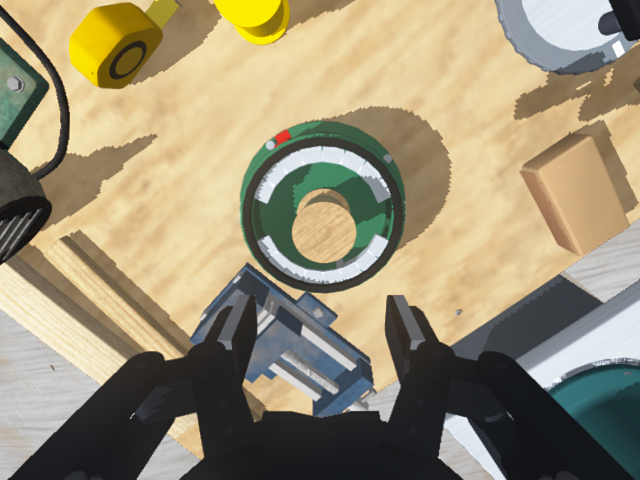

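Call:
send_rows(delta_pos=[[0,-1,-40],[0,-1,-80],[0,-1,-110],[0,-1,-127],[0,-1,-134],[0,-1,-134],[0,-1,-134],[0,-1,-134]], dr=[[0,0,0],[0,0,0],[0,0,0],[0,0,0],[0,0,0],[0,0,0],[0,0,0],[0,0,0]], fingers=[0.3,0.3,0.3,0.3,0.3,1,1,1])

```text
time_s: 8.3
position: [0.4831, 0.0865, 0.0428]
orientation: [-180.0, -0.0, -40.4]
ft_force: [0.2, 0.6, -1.8]
finger_gap: 0.581
gripper_force: 62.2
```

Call:
send_rows(delta_pos=[[0,0,0],[0,0,0],[0,0,0],[0,0,5],[0,0,20],[0,0,50],[0,0,85],[0,0,110]], dr=[[0,0,0],[0,0,0],[0,0,0],[0,0,0],[0,0,0],[0,0,0],[0,0,0],[0,0,0]], fingers=[1,1,1,1,1,1,1,1])

```text
time_s: 9.1
position: [0.4835, 0.087, 0.1547]
orientation: [-179.9, -0.1, -40.3]
ft_force: [1.5, -0.3, -0.9]
finger_gap: 0.58
gripper_force: 62.5
```

Run:
```python
from h import *
s=ctrl.state(); print(s["position"],s["orientation"],s["finger_gap"],s["gripper_force"])
im=ctrl.capture("scene")[:,:,::-1]; cv2.imwrite("pics/s3.png",im[130:430,60:460])
```

```text
[0.48350386 0.08702692 0.15470471] [-1.79897911e+02 -9.47350320e-02 -4.03266231e+01] 0.5803593685704568 62.52509593963623
```

View pics/s3.png

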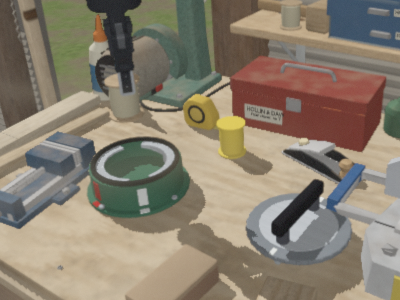

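Call:
send_rows(delta_pos=[[-15,-46,0],[-30,-92,0],[-43,-137,0],[-43,-137,-40],[-43,-137,-80],[-43,-137,-110],[-43,-137,-124],[-43,-137,-128]], dr=[[0,0,0],[0,0,0],[0,0,0],[0,0,0],[0,0,0],[0,0,0],[0,0,0],[0,0,0]], fingers=[1,1,1,1,1,1,1,1])

```text
time_s: 9.95
position: [0.4372, -0.0498, 0.0218]
orientation: [179.9, 0.2, -40.3]
ft_force: [0.1, 0.9, -1.8]
finger_gap: 0.581
gripper_force: 63.0
```

Call:
send_rows(delta_pos=[[0,0,-1],[0,0,-2],[0,0,-3],[0,0,-3],[0,0,-3],[0,0,-3],[0,0,-3],[0,0,-3]], dr=[[0,0,0],[0,0,0],[0,0,0],[0,0,0],[0,0,0],[0,0,0],[0,0,0],[0,0,0]], fingers=[1,1,1,1,1,1,1,1])

```text
time_s: 10.75
position: [0.4397, -0.0502, 0.0212]
orientation: [-180.0, -0.0, -40.3]
ft_force: [0.5, -0.1, -1.3]
finger_gap: 0.587
gripper_force: 63.0
```

Call:
send_rows(delta_pos=[[0,0,-1],[0,0,-2],[0,0,-2],[0,0,-2],[0,0,-2],[0,0,-2],[0,0,-2],[0,0,-2]], dr=[[0,0,0],[0,0,0],[0,0,0],[0,0,0],[0,0,0],[0,0,0],[0,0,0],[0,0,0]], fingers=[1,1,1,0.3,0.3,0.3,0.3,0.3])

```text
time_s: 11.55
position: [0.4398, -0.0502, 0.0192]
orientation: [-180.0, -0.0, -40.3]
ft_force: [1.0, 0.6, 0.1]
finger_gap: 0.7
gripper_force: 0.0
```

Call:
send_rows(delta_pos=[[0,0,20],[0,0,60],[0,0,100],[0,0,130],[0,0,130],[0,0,130],[0,0,130],[0,0,130]], dr=[[0,0,0],[0,0,0],[0,0,0],[0,0,8],[0,0,16],[0,0,24],[0,0,32],[0,0,38]], fingers=[0.3,0.3,0.3,0.3,0.3,0.3,0.3,0.3])

```text
time_s: 12.35
position: [0.4397, -0.0502, 0.1493]
orientation: [180.0, -0.0, -2.0]
ft_force: [-1.2, 0.0, -0.3]
finger_gap: 0.701
gripper_force: 0.0
```

Run:
```python
from h import *
s=ctrl.state(); print(s["time_s"],s["position"],s["orientation"],s["finger_gap"])
a=ctrl.capture("top")[:,:,::-1];b=ctrl.capture("scene")[:,:,::-1]
cv2.imwrite("pics/top4.png",a); cv2.imwrite("pics/scene4.png",b)
o=np.zeros((300,800,3),np.uint8); o[:,:400]=a[180:480,190:590]; o[:,400:]=b[170:470,60:460]; cv2.imwrite("pics/v4.png",o)
```

```text
12.35 [ 0.43967854 -0.05015278  0.14926646] [ 1.79998550e+02 -2.01814769e-02 -2.04997962e+00] 0.7013549649019677
```

View pics/v4.png

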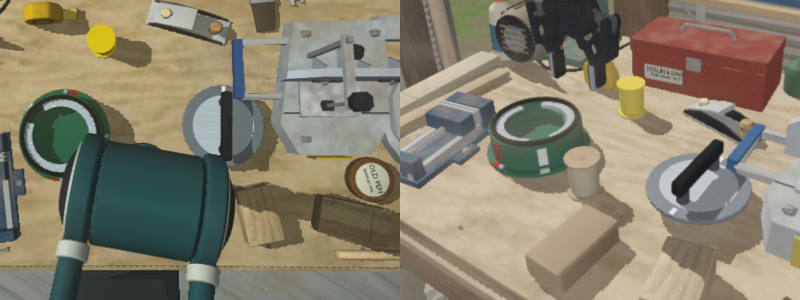

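```bash
cat >> h.py <<'E'
def ring(im,c,cen,z,lo,hi,mode="dark",n=120,rng=(0,360)):
    V=im.max(2).astype(np.float32); cen=np.array(cen,float); out=None
    for it in range(5):
        P=[]
        for t in np.radians(np.linspace(*rng,n)):
            r=np.arange(lo,hi,.0003); X=np.c_[cen[0]+r*np.cos(t),cen[1]+r*np.sin(t),np.full(len(r),z)]
            uv=proj(c,X).astype(np.float32); v=cv2.remap(V,uv[:,:1],uv[:,1:],cv2.INTER_LINEAR)[:,0]
            v=cv2.GaussianBlur(v.reshape(-1,1),(1,9),0)[:,0]
            P.append(X[np.argmin(v) if mode=="dark" else np.argmax(np.abs(np.gradient(v))),:2])
        P=np.array(P); q,R=circ(P)
        for _ in range(4):
            e=abs(np.hypot(*(P-q).T)-R); q,R=circ(P[e<=1.5*np.median(e)+1e-5])
        cen=q
    return q,R,np.median(e)
E
python3 - <<'E'
from h import *
a=cv2.imread("pics/top2.png");ct=ctrl.camera_info("top");b=cv2.imread("pics/scene2.png");cs=ctrl.camera_info("scene")
for im,c,n in((a,ct,"top"),(b,cs,"scene")):
    q=ring(im,c,(.485,.089),.055,.060,.075)
    print(n,"seal",q); cen=q[0]
    hsv=cv2.cvtColor(im,cv2.COLOR_BGR2HSV).astype(int);H,S,V=hsv[...,0],hsv[...,1],hsv[...,2]
    t=np.arange(-180,180,.5); tr=np.radians(t)
    for rr in(.053,.056,.059):
        uv=proj(c,np.c_[cen[0]+rr*np.cos(tr),cen[1]+rr*np.sin(tr),np.full(len(t),.05)]).astype(np.float32)
        g=cv2.remap(((S<75)&(V>95)).astype(np.float32),uv[:,:1],uv[:,1:],cv2.INTER_LINEAR)[:,0]>.5
        print(" lug",rr,[(float(t[i]),bool(g[i+1])) for i in np.flatnonzero(np.diff(g.astype(int)))])
    yy,xx=np.mgrid[:480,:640]; e=proj(c,[*cen,.02])[0]
    red=((H<8)|(H>172))&(S>130)&(V>80)&(np.hypot(xx-e[0],yy-e[1])<75)
    N,l,s,ce=cv2.connectedComponentsWithStats(red.astype(np.uint8))
    for i in range(1,N):
        if s[i,4]>6:
            for z in(.006,.012):
                d=plane(c,ce[i],z)[0,:2]-cen; print(" red",ce[i].round(1),s[i,4],z,np.hypot(*d).round(4),np.degrees(np.arctan2(d[1],d[0])).round(1))
a0=cv2.imread("pics/top0.png"); print("flange",ring(a0,ct,(.482,.0905),.090,.068,.078,"edge"))
a4=cv2.imread("pics/top4.png"); print("flange now",ring(a4,ct,(.4985,-.2015),.032,.068,.078,"edge"))
b4=cv2.imread("pics/scene4.png"); print("flange now scene",ring(b4,cs,(.4985,-.2015),.032,.068,.078,"edge"))
E
```

```text
top seal (array([0.48473614, 0.0890209 ]), np.float64(0.06701190358002623), np.float64(0.00040767658677792057))
 lug 0.053 [(-147.5, False), (-113.5, True), (35.5, False), (67.5, True)]
 lug 0.056 [(-148.0, False), (-112.0, True), (35.0, False), (67.0, True)]
 lug 0.059 [(-147.5, False), (-112.5, True), (34.5, False), (68.5, True)]
 red [262.6 272. ] 30 0.006 0.0798 -10.4
 red [262.6 272. ] 30 0.012 0.0795 -11.0
 red [244.4 358.8] 17 0.006 0.0822 167.9
 red [244.4 358.8] 17 0.012 0.0814 168.5
scene seal (array([0.47603963, 0.0834283 ]), np.float64(0.06752334185399411), np.float64(0.0007823787929073442))
 lug 0.053 [(-171.0, False), (-163.5, True), (-161.0, False), (-87.0, True)]
 lug 0.056 [(-79.5, True), (177.0, False)]
 lug 0.059 [(-62.0, True), (158.0, False)]
 red [157.6 323.9] 31 0.006 0.0673 141.6
 red [157.6 323.9] 31 0.012 0.0676 149.1
 red [156.  333.4] 25 0.006 0.076 160.9
 red [156.  333.4] 25 0.012 0.0789 166.9
flange (array([0.48140724, 0.09500817]), np.float64(0.07265820933532051), np.float64(0.0006427826233716405))
flange now (array([ 0.50054018, -0.19934115]), np.float64(0.07267350388293703), np.float64(0.000691240927910397))
flange now scene (array([ 0.4963367 , -0.20077478]), np.float64(0.07210123411334571), np.float64(0.0008882770378946803))
```

Run:
```python
from h import *
c=ctrl.camera_info("wrist"); 
# rebuild wrist camera pose at w1 from tool pose (fixed hand-eye)
from scipy.spatial.transform import Rotation as R
def T(p,o): M=np.eye(4); M[:3,:3]=R.from_euler("xyz",o,degrees=True).as_matrix(); M[:3,3]=p; return M
s=ctrl.state(); X=np.linalg.inv(T(s["position"],s["orientation"]))@np.array(c["pose"])
im=cv2.imread("pics/w1.png")
for y in(.0923,.090):
    c["pose"]=T([.4823,y,.1762],[-180,0,-40.03])@X
    print(y,"seal",ring(im,c,(.484,.088),.055,.061,.074),"lugs in",ring(im,c,(.484,.088),.05,.046,.055,"edge"))
```

```text
0.0923 seal (array([0.48178498, 0.08608794]), np.float64(0.06638406203574801), np.float64(0.0006295960369301218)) lugs in (array([0.48167748, 0.08929802]), np.float64(0.05049627395058997), np.float64(0.0002892187644909852))
0.09 seal (array([0.48246808, 0.08591008]), np.float64(0.06463749956641475), np.float64(0.0002609522230534317)) lugs in (array([0.48167686, 0.08699479]), np.float64(0.05050346779467134), np.float64(0.0002893696963051154))
```

Call:
send_rows(delta_pos=[[14,-45,0],[28,-90,0],[42,-130,0],[59,-151,0],[59,-151,0],[59,-151,0],[59,-151,0],[59,-151,0]], dr=[[0,0,0],[0,0,0],[0,0,0],[0,0,0],[0,0,0],[0,0,0],[0,0,0],[0,0,0]], fingers=[0,0,0,0,0,0,0,0])

```text
time_s: 13.25
position: [0.4981, -0.2001, 0.1489]
orientation: [-180.0, 0.0, -2.3]
ft_force: [0.3, -0.4, -0.1]
finger_gap: 0.995
gripper_force: 0.0
```

Run:
```python
from h import *
c=ctrl.camera_info("wrist"); im=ctrl.capture("wrist")[:,:,::-1].copy(); cv2.imwrite("pics/w5.png",im)
s=ctrl.state(); print(s["position"],s["orientation"])
print("flange",ring(im,c,(.4985,-.2015),.032,.068,.078,"edge"))
p=proj(c,[.4985,-.2015,.073])[0]; yy,xx=np.mgrid[:480,:640]
m=biggest((im.max(2)<48)&(np.abs(xx-p[0])<30)&(np.abs(yy-p[1])<110)); r=cv2.minAreaRect(np.argwhere(m)[:,::-1].astype(np.float32))
q=plane(c,cv2.boxPoints(r),.073); print(p,r,q.mean(0),q.round(4).tolist())
```

```text
[ 0.49824124 -0.20014162  0.14909122] [-1.79988322e+02  1.36726085e-02 -2.29883616e+00]
flange (array([ 0.49843292, -0.20173149]), np.float64(0.0724218400362138), np.float64(0.0004612943513906606))
[320.75562545 237.71132473] ((328.508544921875, 230.00868225097656), (6.275628566741943, 145.96868896484375), 0.49391689896583557) [ 0.50023964 -0.20740289  0.073     ] [[0.4427, -0.2025, 0.073], [0.5581, -0.2075, 0.073], [0.5578, -0.2119, 0.073], [0.4424, -0.2076, 0.073]]
```

Call:
send_rows(delta_pos=[[-2,45,6],[-5,90,12],[-8,135,18],[-11,180,18],[-13,225,18],[-15,268,18],[-15,288,18],[-15,288,18]], dr=[[0,0,0],[0,0,0],[0,0,0],[0,0,0],[0,0,0],[0,0,0],[0,0,0],[0,0,0]], fingers=[0,0,0,0,0,0,0,0])

```text
time_s: 14.1
position: [0.4829, 0.0898, 0.1674]
orientation: [-180.0, -0.0, -2.1]
ft_force: [-0.0, 0.3, 0.3]
finger_gap: 1.002
gripper_force: 0.0
```

Call:
send_rows(delta_pos=[[0,0,0],[0,0,0],[0,0,0],[0,0,0],[0,0,0],[0,0,0],[0,0,0],[0,0,0]], dr=[[0,0,0],[0,0,0],[0,0,0],[0,0,0],[0,0,0],[0,0,0],[0,0,0],[0,0,0]], fingers=[0,0,0,0,0,0,0,0])

```text
time_s: 14.9
position: [0.4837, 0.0868, 0.1671]
orientation: [180.0, 0.0, -2.3]
ft_force: [0.2, -0.1, 0.1]
finger_gap: 1.0
gripper_force: 0.0
```

Run:
```python
from h import *
c=ctrl.camera_info("wrist"); im=ctrl.capture("wrist")[:,:,::-1].copy(); cv2.imwrite("pics/w6.png",im)
s=ctrl.state(); print(s["position"],s["orientation"])
print("seal",ring(im,c,(.483,.088),.055,.061,.074))
q=ring(im,c,(.483,.088),.05,.046,.055,"edge"); print("lugs in",q); cen=q[0]
hsv=cv2.cvtColor(im,cv2.COLOR_BGR2HSV).astype(int);S,V=hsv[...,1],hsv[...,2]
t=np.arange(-180,180,.5); tr=np.radians(t)
for rr in(.053,.056,.059):
    uv=proj(c,np.c_[cen[0]+rr*np.cos(tr),cen[1]+rr*np.sin(tr),np.full(len(t),.05)]).astype(np.float32)
    g=cv2.remap(((S<75)&(V>95)).astype(np.float32),uv[:,:1],uv[:,1:],cv2.INTER_LINEAR)[:,0]>.5
    print(" lug",rr,[(float(t[i]),bool(g[i+1])) for i in np.flatnonzero(np.diff(g.astype(int)))])
ct=ctrl.camera_info("top"); print("top lugs in",ring(cv2.imread("pics/top2.png"),ct,(.4847,.089),.05,.046,.055,"edge"))
# same for cover skirt reference
```

```text
[0.48374404 0.08680059 0.16711694] [-1.79999709e+02 -9.81889978e-04 -2.34226128e+00]
seal (array([0.48347002, 0.0885879 ]), np.float64(0.06449367957669887), np.float64(0.00018680555486101647))
lugs in (array([0.48238562, 0.08905359]), np.float64(0.05048554283389176), np.float64(0.0002908192344048058))
 lug 0.053 [(-145.5, False), (-113.0, True), (34.0, False), (66.5, True)]
 lug 0.056 [(-146.5, False), (-112.5, True), (34.0, False), (66.5, True)]
 lug 0.059 [(-146.5, False), (-112.5, True), (33.0, False), (67.5, True)]
top lugs in (array([0.48498974, 0.09046792]), np.float64(0.050562866894087115), np.float64(0.00033971510519870476))
```

Call:
send_rows(delta_pos=[[2,-45,0],[5,-92,0],[7,-140,0],[10,-188,0],[12,-236,0],[15,-270,-10],[15,-288,-40],[15,-288,-75]], dr=[[0,0,0],[0,0,0],[0,0,0],[0,0,0],[0,0,0],[0,0,0],[0,0,0],[0,0,0]], fingers=[0,0,0,0,0,0,0,0])

```text
time_s: 15.75
position: [0.5007, -0.2048, 0.0932]
orientation: [179.8, -0.3, -2.5]
ft_force: [-0.1, -0.1, -0.0]
finger_gap: 1.0
gripper_force: 0.0
```

Call:
send_rows(delta_pos=[[0,0,-25],[0,0,-41],[0,0,-46],[0,0,-46],[0,0,-46],[0,0,-46],[0,0,-46],[0,0,-46]], dr=[[0,0,0],[0,0,0],[0,0,0],[0,0,0],[0,0,0],[0,0,0],[0,0,0],[0,0,0]], fingers=[0,0,0,0,1,1,1,1])

```text
time_s: 16.55
position: [0.4993, -0.2014, 0.047]
orientation: [180.0, -0.1, -2.3]
ft_force: [0.4, 0.2, -0.9]
finger_gap: 0.329
gripper_force: 0.0
```

Call:
send_rows(delta_pos=[[0,0,0],[0,0,0],[0,0,0],[0,0,0],[0,0,0],[0,0,0],[0,0,0],[0,0,0]], dr=[[0,0,0],[0,0,0],[0,0,0],[0,0,0],[0,0,0],[0,0,0],[0,0,0],[0,0,0]], fingers=[1,1,1,1,1,1,1,1])

```text
time_s: 17.35
position: [0.4992, -0.2007, 0.0468]
orientation: [-180.0, -0.0, -2.3]
ft_force: [-0.1, 4.2, 6.0]
finger_gap: 0.168
gripper_force: 58.8
```

Call:
send_rows(delta_pos=[[0,0,20],[0,0,60],[0,0,100],[0,30,115],[-3,75,115],[-6,122,115],[-9,170,115],[-12,218,115]], dr=[[0,0,0],[0,0,0],[0,0,0],[0,0,8],[0,0,16],[0,0,24],[0,0,32],[0,0,40]], fingers=[1,1,1,1,1,1,1,1])

```text
time_s: 18.15
position: [0.4856, 0.018, 0.1602]
orientation: [-180.0, 0.1, 37.9]
ft_force: [1.0, -0.2, -2.5]
finger_gap: 0.168
gripper_force: 58.9
```

Call:
send_rows(delta_pos=[[-2,40,0],[-4,60,0],[-4,72,0],[-4,72,0],[-4,72,0],[-4,72,0],[-4,72,0],[-4,72,0]], dr=[[0,0,8],[0,0,12.5],[0,0,12.5],[0,0,12.5],[0,0,12.5],[0,0,12.5],[0,0,12.5],[0,0,12.5]], fingers=[1,1,1,1,1,1,1,1])

```text
time_s: 18.95
position: [0.4829, 0.0879, 0.1611]
orientation: [180.0, 0.0, 50.1]
ft_force: [0.5, -0.6, -2.6]
finger_gap: 0.172
gripper_force: 58.9
```

Call:
send_rows(delta_pos=[[0,1.5,-25],[0,1.5,-45],[0,1.5,-55],[0,1.5,-61],[0,1.5,-65],[0,1.5,-69],[0,1.5,-71],[0,1.5,-73]], dr=[[0,0,0],[0,0,0],[0,0,0],[0,0,0],[0,0,0],[0,0,0],[0,0,0],[0,0,0]], fingers=[1,1,1,1,1,1,1,1])

```text
time_s: 19.75
position: [0.4832, 0.0904, 0.0886]
orientation: [180.0, -0.0, 50.2]
ft_force: [-1.0, 0.2, -1.9]
finger_gap: 0.172
gripper_force: 58.9
```

Call:
send_rows(delta_pos=[[0,0,-3],[0,0,-6],[0,0,-9],[0,0,-11],[0,0,-12],[0,0,-13],[0,0,-13],[0,0,-13]], dr=[[0,0,0],[0,0,0],[0,0,0],[0,0,0],[0,0,0],[0,0,0],[0,0,0],[0,0,0]], fingers=[1,1,1,1,1,1,1,1])

```text
time_s: 20.55
position: [0.4828, 0.0904, 0.0754]
orientation: [180.0, -0.0, 50.2]
ft_force: [-1.8, 0.7, 2.2]
finger_gap: 0.168
gripper_force: 59.7
```

Call:
send_rows(delta_pos=[[0,0,0],[0,0,0],[0,0,-0.5],[0,0,-0.5],[0,0,-1],[0,0,-1],[0,0,-1],[0,0,-1]], dr=[[0,0,-4],[0,0,-8],[0,0,-13],[0,0,-18],[0,0,-23],[0,0,-28],[0,0,-33],[0,0,-38]], fingers=[1,1,1,1,1,1,1,1])

```text
time_s: 21.35
position: [0.4843, 0.0903, 0.0751]
orientation: [180.0, -0.2, 12.0]
ft_force: [0.3, -0.7, 2.5]
finger_gap: 0.169
gripper_force: 60.1
```

```bash
python3 -c "
from h import *
s=ctrl.state();print(s['position'],s['orientation'],s['ft_force'],s['torque'])"
```

```text
[0.48426771 0.09028375 0.07510524] [ 1.79952985e+02 -1.77570325e-01  1.19903060e+01] [ 0.25875834 -0.73385014  2.48237882] [-0.07325651  0.06340693  0.14424516]
```

Turning well, torque 0.14 N m. Finish the turn and press lightly into the stop.

Call:
send_rows(delta_pos=[[0,0,0],[0,0,0],[0,0,0],[0,0,0],[0,0,0],[0,0,0],[0,0,0],[0,0,0]], dr=[[0,0,-5],[0,0,-10],[0,0,-15],[0,0,-19],[0,0,-22],[0,0,-24],[0,0,-25],[0,0,-25]], fingers=[1,1,1,1,1,1,1,1])

```text
time_s: 22.15
position: [0.4838, 0.0903, 0.0748]
orientation: [-180.0, -0.1, -12.8]
ft_force: [1.2, -0.6, 1.8]
finger_gap: 0.168
gripper_force: 60.3
```

```bash
python3 -c "
from h import *
s=ctrl.state();print(s['position'],s['orientation'],s['ft_force'],s['torque'])"
```

```text
[0.48384542 0.09027343 0.07476605] [-1.79981607e+02 -1.31407085e-01 -1.27999090e+01] [ 1.23079696 -0.60576403  1.79656837] [-0.11249159 -0.15344233  0.16397045]
```

Call:
send_rows(delta_pos=[[0,0,0],[0,0,0],[0,0,0],[0,0,0],[0,0,0],[0,0,0],[0,0,0],[0,0,0]], dr=[[0,0,-1],[0,0,-1.5],[0,0,-2],[0,0,-2.5],[0,0,-3],[0,0,-3],[0,0,-3],[0,0,-3]], fingers=[1,1,1,1,1,1,1,1])

```text
time_s: 22.95
position: [0.4837, 0.0903, 0.0747]
orientation: [-180.0, -0.1, -15.8]
ft_force: [3.2, -2.1, 5.7]
finger_gap: 0.165
gripper_force: 62.7
```

```bash
python3 -c "
from h import *
s=ctrl.state();print(s['position'],s['orientation'],s['ft_force'],s['torque'])"
```

```text
[0.48369418 0.09026435 0.0747023 ] [-1.79978816e+02 -1.12183644e-01 -1.58115161e+01] [ 3.16732829 -2.07441789  5.67671719] [-0.40964536 -0.57589036  0.68935677]
```

Call:
send_rows(delta_pos=[[0,0,0],[0,0,0],[0,0,0],[0,0,0],[0,0,0],[0,0,0],[0,0,0],[0,0,0]], dr=[[0,0,1],[0,0,2],[0,0,2.5],[0,0,2.5],[0,0,2.5],[0,0,2.5],[0,0,2.5],[0,0,2.5]], fingers=[1,1,1,0,0,0,0,0])

```text
time_s: 23.75
position: [0.482, 0.0904, 0.0736]
orientation: [180.0, 0.1, -13.4]
ft_force: [0.2, -0.5, 0.5]
finger_gap: 0.988
gripper_force: 0.0
```

Call:
send_rows(delta_pos=[[0,0,20],[0,0,60],[0,0,100],[0,0,140],[0,-40,160],[0,-90,160],[0,-140,160],[0,-180,160]], dr=[[0,0,0],[0,0,0],[0,0,0],[0,0,0],[0,0,0],[0,0,0],[0,0,0],[0,0,0]], fingers=[0,0,0,0,0,0,0,0])

```text
time_s: 24.55
position: [0.4825, -0.0917, 0.2346]
orientation: [180.0, -0.1, -13.4]
ft_force: [0.8, 0.5, 0.3]
finger_gap: 1.001
gripper_force: 0.0
```

Run:
```python
from h import *
s=ctrl.state();print(s['time_s'],s['position'],s['finger_gap'])
a=ctrl.capture("top")[:,:,::-1];b=ctrl.capture("scene")[:,:,::-1]
cv2.imwrite("pics/top7.png",a)
o=np.zeros((400,800,3),np.uint8); o[:,:400]=cv2.resize(a[250:370,190:310],(400,400),interpolation=cv2.INTER_CUBIC); o[:,400:]=cv2.resize(b[200:380,120:300],(400,400),interpolation=cv2.INTER_CUBIC); cv2.imwrite("pics/v7.png",o)
c=ctrl.camera_info("top"); yy,xx=np.mgrid[:480,:640]
p=proj(c,[.485,.09,.101])[0]
m=biggest((a.max(2)<48)&(np.hypot(xx-p[0],yy-p[1])<38)); r=cv2.minAreaRect(np.argwhere(m)[:,::-1].astype(np.float32))
q=plane(c,cv2.boxPoints(r),.101); print(r,q.mean(0)); 
for i in(0,1):
    d=q[i+1]-q[i]; print(np.linalg.norm(d),np.degrees(np.arctan2(d[1],d[0])))
```

```text
24.55 [ 0.48247158 -0.09171308  0.23463827] 1.000561319565279
((247.1058807373047, 316.0235290527344), (10.629592895507812, 70.28547668457031), 12.528807640075684) [0.48386432 0.0875653  0.101     ]
0.1150548040806017 -11.688667390445833
0.01797761937678738 -102.74152901846011
```

View pics/v7.png

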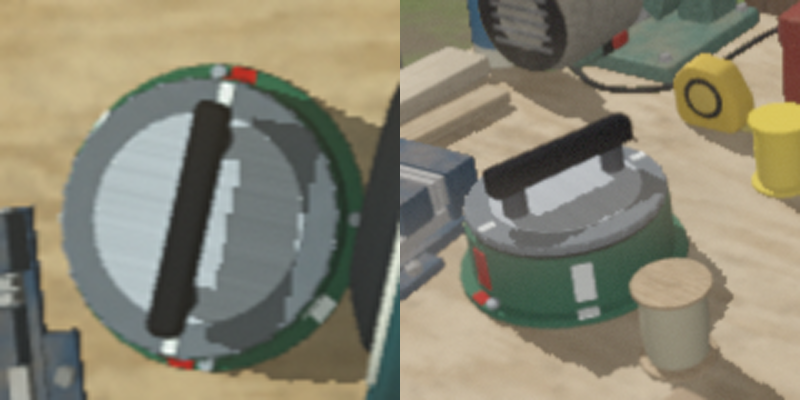

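The bar measures about -12°, in line with the red marks. The flange sits flush and the spool stands upright on the bench, so I'm handing the job in.

```bash
python3 -c "
from bench import ctrl
print(ctrl.close_job())"
```

```text
the job is handed in; nothing more can be done
None
```

I handed the job in at about 25 s with the cover twisted to its stop, bar handle in line with the red marks, and the spool upright on the bench about 0.15 m from the pot; the arm never went near the tape measure or block plane, and no verdict came back.

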